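Unplug the humidity probe and put it into the dry box's port

TASK

Check the humidity of the boxed finds: pull the tall flat-sided probe straight up out of the charging dock, against its spring catch, and lower its thin rod gently into the open port in the lid of the dry box until the foot of the handle sits flat on the port, then let go. Do not drop or ram the probe, leave the short round probe in its bay, and do not disturb the other things on the worktop.

Things in the scene. Friction and masses are not known exactly. Their poses are not given: they have to be found in the camera images.
- dock: charging dock, fixed: grey block 98 x 176 mm, front panel to its -x. Origin: centre of underside. Bays at its y = +40 and -40 mm; a probe's foot stands 75 mm above the worktop. At both y sides of a bay a housing (top 101 mm above the worktop) with a sprung roller in the groove of the probe's foot: a straight upward pull of 10 to 20 N frees it within 20 mm. Fore and aft (x) only a 6 mm lip
- flat_probe: humidity probe to move, loose, 0.09 kg, standing in either bay: flat-sided grey handle 26 (x) x 30 (y) mm, 88 mm tall from the foot's underside, dark window near the top of its -x face, black groove in its y faces at 10 to 22 mm; under it a steel rod, 9 mm diameter, 62 mm long, tapered tip. Origin: centre of the foot's underside, z up the handle; axes parallel to the dock's at the start
- flat_probe_grip (a point): point on the flat probe's axis, 58 mm above its foot's underside, a good height to hold it (everything above 30 mm is clear of the dock)
- flat_probe_tip (a point): tip of the flat probe's rod, 62 mm below its foot's underside
- round_probe: a shorter probe in the dock's other bay, loose, with a round handle of 32 mm diameter, its top 66 mm above its foot's underside; it stays where it is. Origin: centre of its foot's underside
- dry_box: dry box, fixed: clear box with finds inside and a white lid with clips on its x sides; 175 (x) x 199 (y) mm, lid top 84 mm above the worktop (clips 88). Origin: centre of underside. On the lid at its y = +45 mm the open port, a low grey round boss (40 mm diameter, 8 mm high) with a hole; at y = -45 mm a closed round cap (42 mm diameter, 18 mm high)
- port (a point): centre of the open port's mouth, on top of its boss, 92 mm above the worktop: a vertical hole of 14 mm diameter, through the lid into the empty end of the box (more than 75 mm deep); z up
- vial_c: bystander: upright glass vial with a cap, 29 mm diameter, 72 mm high, loose. Origin: centre of its underside
- concretion: bystander: brown lump 38 x 41 x 23 mm, loose. Origin: its underside
- sherd_rim: bystander: flat red-brown potsherd 35 x 53 x 9 mm, loose. Origin: its underside
Not all that is in view belongs to the job. What is shaped like the flat_probe but purple is not meant. What is shaped like the round_probe but purple is not meant.

How it is judged (in metres and radians):
On the way:
1. the flat probe is pulled up clear of its catch, its foot more than 30 mm above the bay's floor (z of flat_probe in the frame of dock above 0.105 m and contact force between the fingers and flat_probe above 0.5 N), for 0.1 s.
At the end, for the whole second after the job is handed in: the flat probe stands at rest in the open port: its foot's underside within 3 mm of the port's top and within 6 mm of its centre, the handle within 0.08 rad of upright; the round probe still sits in its bay (foot less than 6 mm above the bay's floor) (horizontal distance between flat_probe and port below 0.006 m and z of flat_probe in the frame of port between -0.004 and 0.003 m and angle between flat_probe's own z axis and vertical below 0.08 rad and linear speed of flat_probe below 0.02 m/s and z of round_probe in the frame of dock below 0.081 m); the robot touches nothing.
It fails at once if the flat probe is rammed against the dry box (more than 40 N) (contact force between flat_probe and dry_box above 40 N).
It fails at once if the flat probe is dropped (falls free of the fingers faster than 0.4 m/s, about 8 mm of fall) (contact force between the fingers and flat_probe below 0.05 N and linear speed of flat_probe above 0.4 m/s).
It fails at once if the round probe is pulled up or shifted by more than 15 mm (distance of round_probe from where it was at the start of the episode above 0.015 m).
It fails at once if a bystander is shifted by more than 30 mm (distance of any of vial_c, concretion, sherd_rim from where it was at the start of the episode above 0.03 m).
It also fails if it takes over 45 s, if anything falls off the work surface, if the arm or the gripper's body presses on something with over 40 N, if the wrist force passes 120 N, or if a joint passes its speed limit or range.

ROBOT

A 6-joint arm with a two-finger parallel gripper is mounted at the origin on a cart in front of the work surface, level with it; the furniture and walls round the work are solid. World frame = base frame: x ahead of the robot, y to its left, z up, the work surface at z = 0. Lengths are in m, angles in degrees, forces in N, time in s.
With the tool pointing down it reaches from about 0.35 to 0.875 m from the base axis. Payload 4.2 kg.
Tool frame: the origin (TCP) lies midway between the tips of the shut fingers; the grasp point (between the pads) lies 19 mm behind it; z points along the fingers, y is the line along which they close (so a half turn about z gives the same grasp; the last joint's range is limited). The gripper opens to 87 mm and grips with 3 to 60 N. Pads are 19 mm wide; open, the fingers measure 117 mm over their backs; the gripper's body (75 mm by 190 mm) begins 51 mm behind the grasp point.
Start: joints at [87.926, 22.042, 0.453, 0, -68.411, -14.817], TCP at [0.182, 0.598, 0.223] pointing down, gripper open.
Joint ranges: [-179.83, 179.83], [-69.29, 118.12], [-61.27, 80.66], [-181.25, 117.63], [-171.15, -9.14], [-177.46, 177.46]. Speed limits (degrees/s): [159.86, 159.86, 180, 180, 180, 180].

INTERFACE

Orientations are given as a 3x3 rotation matrix whose columns are the frame's x, y, z axes.
In Python, from station import * gives the robot as it stands.
- The arm moves only by the tool move_arm, never from a script. Its argument "targets" is text: rows parted by semicolons, each of 4 numbers parted by spaces: the shift along the world's x, y, z in units of 25 mm (1.0 is 25 mm), then the turn about the world's z in units of 5 degrees (1.0 is 5 degrees). In form: tx ty tz spin; .... A call has 1 to 10 rows; each row shifts and turns the commanded pose from where the row before left it; what a row does not reach is not made up. A row lasts 1/12 s, in which the tool goes at most 41.7 mm and 7.16 degrees, less where a joint would pass 70% of its speed; a pose out of reach is approached as far as the arm can. A call is refused whole if a number of a shift passes 1 or a number of a turn 1, either way. A call with a gripper value outside its range is refused whole. "gripper" is the finger opening in mm, from 0 to 87, set as the call begins (left out, the last holds). The fingers move at their own pace and stop on an object; the grip force is fixed at half the most. Time passes only in rows, so rows that do not move let the fingers close. It gives the time, the measured TCP pose, the force, the opening and the grip force at its end, in the units of the state.
- sense(): the state, without advancing time (a new reading comes with each control period).
- capture(name): name is "scene" or "side" or "wrist"; returns a dict with "image" (420x560x3 uint8, blue, green, red), "fx", "fy", "cx", "cy" (pixels), "world_from_camera" (4x4, takes a point from camera to world coordinates); the wrist camera has in their place "hand_eye" (4x4, takes a point from camera to tool coordinates, whose origin is the TCP and whose axes are the flange's). Camera axes: x right, y up, looking along -z (the intrinsics and any distortion apply to the point x, -y, -z); pixel columns grow to the right and rows downward; lengths in m; the calibration is good to about 2 mm. A picture is of the moment at which its call begins: read the wrist's pose just before it. There is no depth.
- finish_job(): hands the job in; it is judged then, once.
The state is a dict: "time_s": time; "joints": joint angles; "joint_velocities": joint speeds; "effort": joint torques, N m; "tcp_pos": TCP position; "ee_rot": TCP orientation; "wrist_force": force on the tool from outside, world axes, zero at the start; "moment": the same for the moment, N m; "gripper_width": opening from 0.0 (shut) to 1.0 (fully open); "gripper_force": force on a finger pad.
Only numpy, scipy, OpenCV 4.12 (cv2) and the standard library are available. Lean on these libraries where they do the work, as an engineer would, in place of code of your own. Each camera call takes 0.05 s, during which the arm holds its last target. There are 200 camera calls.

## Working session

There is one attempt and no reset: what is moved stays moved. The work goes in short steps, Python scripts to look and compute and a tool call to move; the robot and the scene stay as the last step left them, time stands still between calls to the robot, and variables do not carry over. Pictures are saved under pics/ and viewed, at most 13 in all, crops included, and the job is handed in when it is done.

Besides the shell and the picture viewer there is one more tool, called after "Call:" in YAML: its name, and indented under it one key for each argument. move_arm: Moves the arm, as the interface text tells. Its arguments: {"type":"object","properties":{"targets":{"type":"string"},"gripper":{"type":"number"}},"required":["targets"]}

```bash
mkdir -p pics; cat > h.py <<'E'
from station import *
import numpy as np, cv2
def save(name,fn):
    s=sense(); c=capture(name); cv2.imwrite('pics/'+fn+'.png',c['image'])
    if name=='wrist':
        T=np.eye(4);T[:3,:3]=np.array(s['ee_rot']).reshape(3,3);T[:3,3]=s['tcp_pos'];c['world_from_camera']=T@np.array(c['hand_eye'])
    np.save('pics/'+fn+'.npy',{k:v for k,v in c.items()},allow_pickle=True)
    return c
def load(fn): return np.load('pics/'+fn+'.npy',allow_pickle=True).item()
def ray(c,u,v):
    T=np.array(c['world_from_camera']); d=np.array([(u-c['cx'])/c['fx'],-(v-c['cy'])/c['fy'],-1.])
    return T[:3,3],T[:3,:3]@d
def onz(c,u,v,z):
    o,d=ray(c,u,v); return o+d*(z-o[2])/d[2]
def proj(c,p):
    T=np.linalg.inv(np.array(c['world_from_camera'])); q=T[:3,:3]@np.array(p)+T[:3,3]
    return c['cx']+c['fx']*q[0]/-q[2], c['cy']+c['fy']*(-q[1])/-q[2]
E
python3 - <<'E'
from h import *
for n in ['scene','side','wrist']:
    c=save(n,n+'0'); print(n,[k for k in c],c['fx'],c['cx'],c['cy'],np.round(c['world_from_camera'],3).tolist())
print(sense())
E
```

```text
scene ['image', 'fx', 'fy', 'cx', 'cy', 'world_from_camera'] 526.8187480500633 274.5830835891413 215.27423920894867 [[0.722, 0.514, -0.463, -0.047], [-0.692, 0.527, -0.494, -0.507], [-0.01, 0.677, 0.736, 1.091], [0.0, 0.0, 0.0, 1.0]]
side ['image', 'fx', 'fy', 'cx', 'cy', 'world_from_camera'] 517.088603048548 285.8432641106534 219.3370423110167 [[0.989, 0.089, -0.117, 0.388], [-0.146, 0.478, -0.866, -1.128], [-0.021, 0.874, 0.485, 0.816], [0.0, 0.0, 0.0, 1.0]]
wrist ['image', 'fx', 'fy', 'cx', 'cy', 'hand_eye', 'world_from_camera'] 330.322674917124 279.09435993482066 207.1455292272251 [[-0.29, 0.923, 0.251, 0.25], [-0.957, -0.28, -0.074, 0.577], [0.002, -0.262, 0.965, 0.384], [0.0, 0.0, 0.0, 1.0]]
{'time_s': 0.15, 'joints': array([ 8.79285229e+01,  2.20813518e+01,  3.96478643e-01, -2.01096837e-02,
       -6.84119832e+01, -1.48179719e+01]), 'joint_velocities': array([ 0.03032285, -0.10667541,  0.22736926,  0.15068594, -0.07833832,
       -0.03456175]), 'effort': array([-2.61445666e-04, -3.91051340e+01,  1.87587869e+01,  4.22234148e+00,
        1.24093116e-02, -1.37208890e-04]), 'tcp_pos': array([0.18141959, 0.59760212, 0.2216958 ]), 'ee_rot': array([[ 9.56829518e-01, -2.90649486e-01, -3.87249903e-04],
       [-2.90649721e-01, -9.56828054e-01, -1.67753921e-03],
       [ 1.17044338e-04,  1.71767311e-03, -9.99998518e-01]]), 'wrist_force': array([-0.72118532, -0.85878493,  0.0611377 ]), 'moment': array([-0.03301372,  0.02995942, -0.00658366]), 'gripper_force': 0.0, 'gripper_width': 1.0042089282755047}
```

View pics/scene0.png

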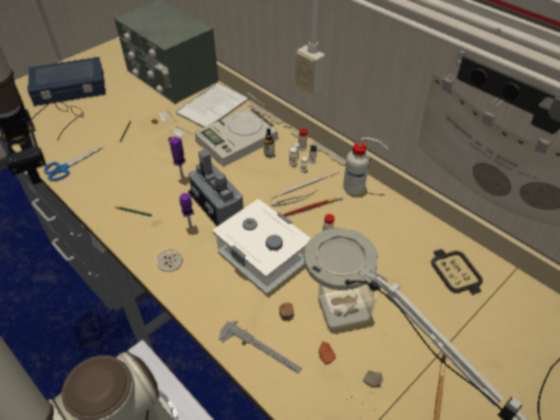

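View pics/side0.png

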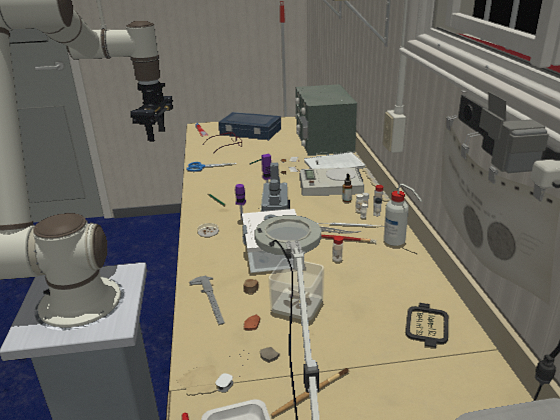

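View pics/wrist0.png

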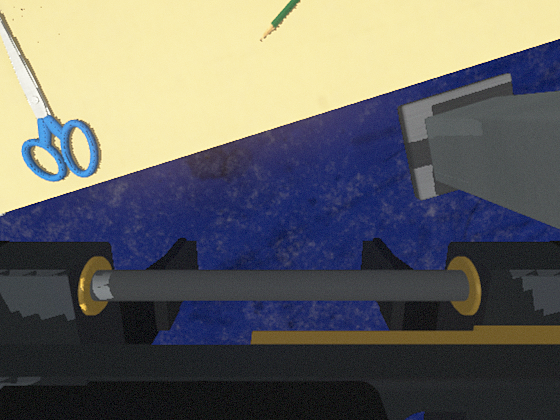

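The scene view shows the dock near (215,190), the dry box near (262,243) with two round fittings, purple decoys at (177,150) and (187,205), and a ring magnifier at (340,258). I'll zoom in next.

```bash
python3 - <<'E'
from h import *
a=load('scene0')['image'][130:290,150:310]; b=load('side0')['image'][140:300,215:335]
cv2.imwrite('pics/z.png',np.hstack([cv2.resize(a,None,fx=2.8,fy=3.7,interpolation=3)[:592],cv2.resize(b,None,fx=2.9,fy=3.7,interpolation=3)[:592]]))
for f,u,v,z in [('scene0',250,224,.092),('scene0',275,243,.1),('scene0',215,192,.08),('scene0',205,155,.163),('scene0',187,205,.15),('scene0',177,150,.15),('side0',273,170,.163)]: print(f,u,v,onz(load(f),u,v,z))
E
```

```text
scene0 250 224 [0.51619567 0.18481821 0.092     ]
scene0 275 243 [0.51383664 0.09055187 0.1       ]
scene0 215 192 [0.53277112 0.34646799 0.08      ]
scene0 205 155 [0.55548566 0.40409748 0.163     ]
scene0 187 205 [0.41387722 0.30059349 0.15      ]
scene0 177 150 [0.52199754 0.48720793 0.15      ]
side0 273 170 [0.55258955 0.36178379 0.163     ]
```

View pics/z.png

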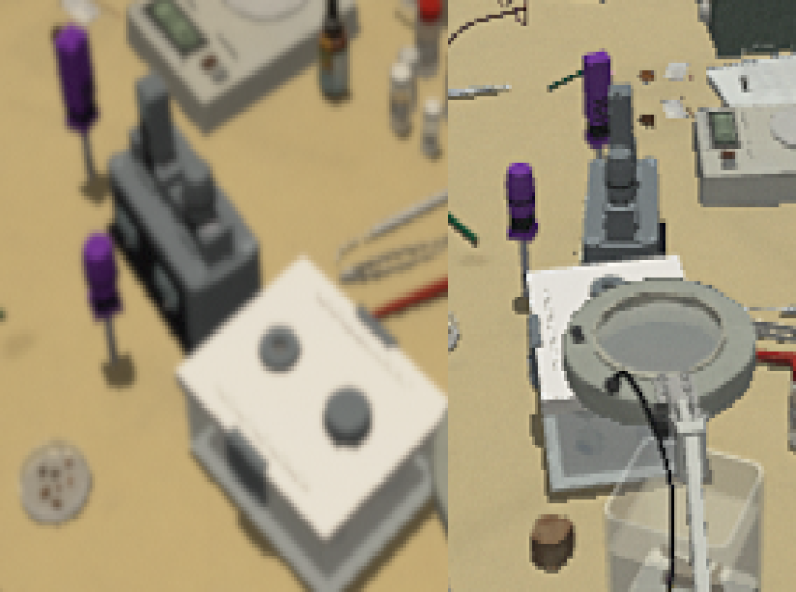

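The zoomed views show the open port at scene pixel (249.6,224), at the +y end of the lid, and the cap at (274.5,243). The tall grey probe stands in the far (+y) bay and the round one in the near bay. The magnifier ring hangs over the box's -y part, so I'll triangulate its height and measure the dock's heading.

```bash
cat >> h.py <<'E'
def tri(*obs):
    A=[];b=[]
    for c,u,v in obs:
        o,d=ray(c,u,v); d/=np.linalg.norm(d); P=np.eye(3)-np.outer(d,d); A.append(P);b.append(P@o)
    x=np.linalg.lstsq(np.vstack(A),np.hstack(b),rcond=None)[0]
    return x, [float(np.linalg.norm(p@x-q)) for p,q in zip(A,b)]
E
python3 - <<'E'
from h import *
s,d=load('scene0'),load('side0')
print('ring ctr',tri((s,341,258),(d,287,233)))
Z=lambda u,v:(150+u/2.8,130+v/3.7); Y=lambda u,v:(215+(u-448)/2.9,140+v/3.7)
print('flat top',tri((s,*Z(153,85)),(d,*Y(620,92))))
print('round top',tri((s,*Z(200,175)),(d,*Y(622,160))))
# lid corners in scene at z .084
for q in [(179,370),(304,258),(327,540),(450,395)]: print('lid',onz(s,*Z(*q),.084))
for q in [(153,85)]: print('flat', onz(s,*Z(*q),.163))
print('round',onz(s,*Z(200,175),.141))
for p in[(177,140),(186,199)]: print('purple',onz(s,*p,.15))
E
```

```text
ring ctr (array([ 0.52864225, -0.09884192,  0.20241788]), [0.0006750013032198171, 0.0006750013032196578])
flat top (array([0.56383419, 0.41733904, 0.15659626]), [0.00030963432210095657, 0.0003096343221002824])
round top (array([0.55427886, 0.33835611, 0.12709455]), [0.0007532121566363483, 0.0007532121566365112])
lid [0.4415433  0.23915399 0.084     ]
lid [0.59519251 0.2388956  0.084     ]
lid [0.43961094 0.04130978 0.084     ]
lid [0.60089666 0.05243788 0.084     ]
flat [0.5600016  0.41127107 0.163     ]
round [0.54476246 0.32557517 0.141     ]
purple [0.54788474 0.52201316 0.15      ]
purple [0.42479175 0.31899064 0.15      ]
```

The ring is at y≈-0.10 with a radius of about 90 mm, so it is clear of the port at y≈0.185. I'll move the wrist camera over the dock, turning the gripper so that it closes along the dock's x.

Call:
move_arm:
  targets: "0.8 -0.3 0.4 -0.95;0.9 -0.35 0.4 -0.95;0.9 -0.35 0.4 -0.95;0.9 -0.35 0.4 -0.95;0.9 -0.35 0.4 -0.95;0.9 -0.35 0.4 -0.95;0.9 -0.35 0.4 -0.95;0.9 -0.35 0.4 -0.95;0.9 -0.35 0 -0.95;0.9 -0.35 0 -0.95"

```text
time_s: 0.98
tcp_pos: [0.4052, 0.5114, 0.3031]
ee_rot: [[0.429, -0.904, 0.0], [-0.904, -0.429, 0.001], [-0.001, -0.001, -1.0]]
wrist_force: [-0.2, -0.3, -0.0]
gripper_width: 1.0
gripper_force: 0.0
```

Call:
move_arm:
  targets: "0.9 -0.35 0 -0.95;0.9 -0.35 0 -0.95;0.9 -0.35 0 -0.95;0.9 -0.35 0 -0.95;0.9 -0.35 0 -0.95;0.8 -0.35 0 -0.95;0.4 -0.35 0 -0.95;0 0 0 0;0 0 0 0;0 0 0 0"

```text
time_s: 1.82
tcp_pos: [0.5461, 0.4508, 0.3023]
ee_rot: [[-0.131, -0.991, -0.001], [-0.991, 0.131, -0.0], [0.0, 0.0, -1.0]]
wrist_force: [-0.8, -0.7, 0.4]
gripper_width: 0.997
gripper_force: 0.0
```

```bash
python3 - <<'E'
from h import *
c=save('wrist','wrist1'); s=sense(); print(s['tcp_pos'],s['ee_rot'],s['joints'],s['time_s'])
E
```

```text
[0.54582756 0.45104521 0.30250987] [[-1.30997145e-01 -9.91382708e-01 -2.72516913e-04]
 [-9.91382745e-01  1.30997141e-01  3.48433361e-05]
 [ 1.15585548e-06  2.74732943e-04 -9.99999962e-01]] [ 5.26056250e+01  2.86378033e+01  2.21876874e+01 -1.37039038e-02
 -8.35577806e+01 -6.01313038e+01] 1.8667
```

View pics/wrist1.png

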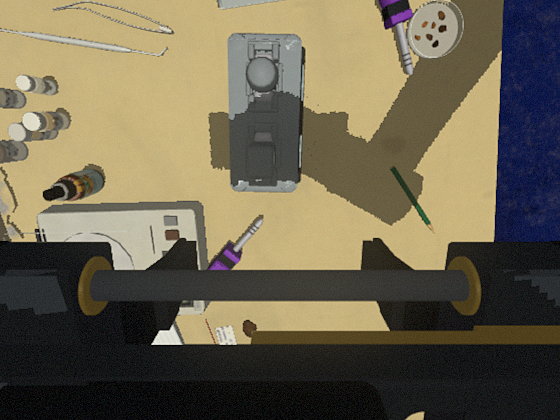

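The wrist view shows the dock at columns 228–305, rows 33–192, with the round probe's top at (262,73) and the flat probe in shadow near (262,160). I'll crop and brighten it.

```bash
python3 - <<'E'
from h import *
a=load('wrist1')['image'][28:200,215:315]
a=(255*(a/255.)**0.5).astype(np.uint8)
cv2.imwrite('pics/z2.png',cv2.resize(a,None,fx=3.4,fy=3.4,interpolation=3))
E
```

```text
(no output)
```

View pics/z2.png

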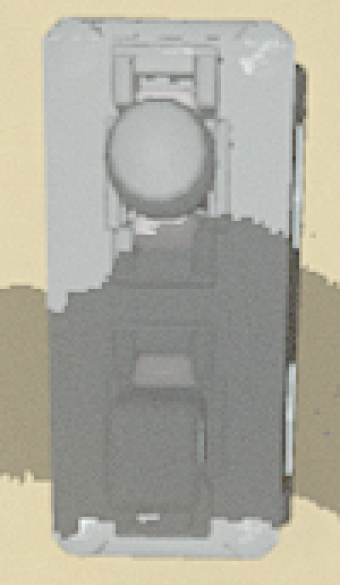

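```bash
python3 - <<'E'
from h import *
c=load('wrist1'); s=load('scene0'); Z=lambda u,v:(215+u/3.4,28+v/3.4)
S=lambda u,v:(150+u/2.8,130+v/3.7)
f=onz(c,*Z(153,455),.163); r=onz(c,*Z(160,155),.141)
print('flat',f,'round',r,np.linalg.norm((f-r)[:2]), 'yaw',np.degrees(np.arctan2(-(f-r)[0],(f-r)[1])))
for q in [(105,400),(200,400),(107,510),(200,510)]: print('top corner',onz(c,*Z(*q),.163))
P=[onz(c,*Z(*q),.085) for q in [(44,35),(295,35),(55,540),(283,540)]]
for p in P: print('dock',p)
for q in [(134,354),(192,354),(134,384),(192,384)]: print('slot',onz(c,*Z(*q),.075))
print('scene proj of flat',proj(s,f),'obs',S(153,85)); print('round',proj(s,r),S(200,175))
print('tri',tri((c,*Z(153,455)),(s,*S(153,85))))
E
```

```text
flat [0.55913342 0.41580552 0.163     ] round [0.54715913 0.33897158 0.141     ] 0.07776141356978725 yaw -8.858076541092156
top corner [0.56961103 0.39976258 0.163     ]
top corner [0.544688   0.40304496 0.163     ]
top corner [0.5736822  0.42893058 0.163     ]
top corner [0.54865334 0.43222889 0.163     ]
dock [0.57930166 0.29317535 0.085     ]
dock [0.50280137 0.30323241 0.085     ]
dock [0.60252733 0.44965333 0.085     ]
dock [0.52473412 0.45990669 0.085     ]
slot [0.5669827  0.39173384 0.075     ]
slot [0.54752787 0.39429544 0.075     ]
slot [0.56847715 0.40159693 0.075     ]
slot [0.54888915 0.40417647 0.075     ]
scene proj of flat (np.float64(203.336351145019), np.float64(152.333077960631)) obs (204.64285714285714, 152.97297297297297)
round (np.float64(218.8702137773289), np.float64(174.37244040466928)) (221.42857142857144, 177.2972972972973)
tri (array([0.56070935, 0.41527951, 0.1598678 ]), [0.0016203557758438423, 0.001620355775844398])
```

The estimates agree: flat probe axis at (0.559,0.416), dock yaw about -8.5°, bay spacing 78 mm against the true 80. I'll move over the probe and then down.

Call:
move_arm:
  targets: "0.25 -0.7 0 -0.2;0.28 -0.7 0 0;0 0 -1 0;0 0 -1 0;0 0 -1 0;0 0 -0.5 0;0 0 0 0;0 0 0 0"

```text
time_s: 2.53
tcp_pos: [0.56, 0.4146, 0.2152]
ee_rot: [[-0.15, -0.989, -0.0], [-0.989, 0.15, -0.001], [0.001, -0.0, -1.0]]
wrist_force: [0.1, 0.1, 1.1]
gripper_width: 0.999
gripper_force: 0.0
```

```bash
python3 - <<'E'
from h import *
c=save('wrist','wrist2'); s=sense(); print(s['tcp_pos'],s['ee_rot'][:,1])
a=c['image'][60:420,130:430]
cv2.imwrite('pics/z3.png',cv2.resize((255*(a/255.)**0.5).astype(np.uint8),None,fx=1.6,fy=1.6))
print([proj(c,(.559,.416,z)) for z in (.163,.13)])
E
```

```text
[0.56051869 0.41523262 0.21652512] [-0.98868963  0.14996583 -0.00175031]
[(np.float64(281.16879494685236), np.float64(228.2707939878908)), (np.float64(280.90345215740143), np.float64(214.65578952465629))]
```

View pics/z3.png

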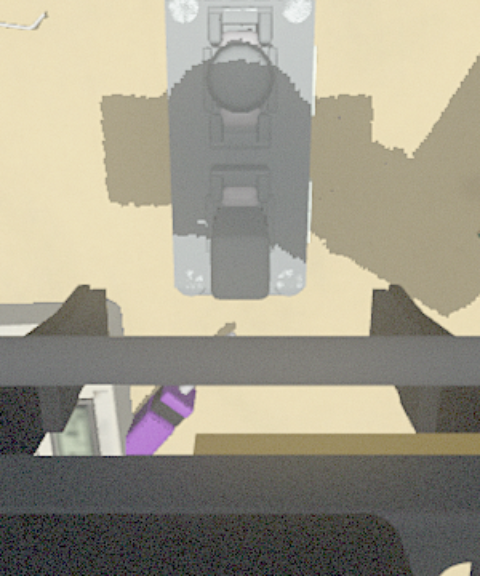

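The flat probe's top is centred at column ≈280.6 (predicted 281.2), midway between the fingers. I'll descend and close.

Call:
move_arm:
  targets: "0 0 -0.8 0;0 0 -0.8 0;0 0 -0.8 0;0 0 -0.8 0;0 0 -0.6 0;0 0 -0.3 0;0 0 0 0;0 0 0 0"

```text
time_s: 3.25
tcp_pos: [0.5606, 0.4161, 0.1141]
ee_rot: [[-0.15, -0.989, 0.002], [-0.989, 0.15, 0.001], [-0.002, -0.002, -1.0]]
wrist_force: [1.0, -0.2, 0.1]
gripper_width: 1.002
gripper_force: 0.0
```

Call:
move_arm:
  targets: "0 0 0 0;0 0 0 0;0 0 0 0;0 0 0 0;0 0 0 0;0 0 0 0;0 0 0 0;0 0 0 0;0 0 0 0;0 0 0 0"
  gripper: 0

```text
time_s: 4.08
tcp_pos: [0.5598, 0.4155, 0.1125]
ee_rot: [[-0.15, -0.989, -0.0], [-0.989, 0.15, -0.0], [0.0, 0.0, -1.0]]
wrist_force: [-0.6, -0.0, -0.4]
gripper_width: 0.322
gripper_force: 0.0
```

Call:
move_arm:
  targets: "0 0 0 0;0 0 0 0;0 0 0 0;0 0 0 0;0 0 0 0;0 0 0 0"

```text
time_s: 4.58
tcp_pos: [0.5598, 0.4155, 0.1125]
ee_rot: [[-0.15, -0.989, -0.0], [-0.989, 0.15, -0.0], [0.0, 0.0, -1.0]]
wrist_force: [-0.3, 0.4, -1.1]
gripper_width: 0.297
gripper_force: 30.0
```

Gripped at 26 mm with 30 N. Now a slow, straight pull up.

Call:
move_arm:
  targets: "0 0 0.1 0;0 0 0.1 0;0 0 0.1 0;0 0 0.1 0;0 0 0.1 0;0 0 0.1 0;0 0 0.1 0;0 0 0.1 0;0 0 0.1 0;0 0 0.1 0"

```text
time_s: 5.42
tcp_pos: [0.5602, 0.4158, 0.1387]
ee_rot: [[-0.15, -0.989, 0.001], [-0.989, 0.15, 0.001], [-0.001, -0.001, -1.0]]
wrist_force: [0.1, 0.3, -0.5]
gripper_width: 0.292
gripper_force: 30.0
```

Call:
move_arm:
  targets: "0 0 0.15 0;0 0 0.15 0;0 0 0.2 0;0 0 0.2 0;0 0 0.3 0;0 0 0.4 0;0 0 0.4 0;0 0 0.4 0;0 0 0.4 0;0 0 0 0"

```text
time_s: 6.25
tcp_pos: [0.561, 0.4164, 0.2062]
ee_rot: [[-0.15, -0.989, 0.004], [-0.989, 0.15, 0.004], [-0.004, -0.004, -1.0]]
wrist_force: [0.0, 1.2, -0.6]
gripper_width: 0.293
gripper_force: 30.0
```

Call:
move_arm:
  targets: "0 0 0.5 0;0 0 0.6 0;0 0 0.7 0;0 0 0.7 0;0 0 0.6 0;0 0 0.3 0;0 0 0 0;0 0 0 0"

```text
time_s: 6.92
tcp_pos: [0.5595, 0.4155, 0.2871]
ee_rot: [[-0.15, -0.989, -0.001], [-0.989, 0.15, 0.0], [-0.0, 0.001, -1.0]]
wrist_force: [0.9, -0.1, -0.7]
gripper_width: 0.3
gripper_force: 30.0
```

```bash
python3 - <<'E'
from h import *
s=sense(); print(s['tcp_pos'],s['ee_rot'][:,2],s['wrist_force'])
a=save('scene','scene3'); b=save('side','side3'); w=save('wrist','wrist3')
cv2.imwrite('pics/z4.png',np.hstack([cv2.resize(a['image'][60:260,140:300],(400,500)),cv2.resize(b['image'][80:240,215:340],(390,500))]))
p=s['tcp_pos']
for dz in (-.101-0,-.039): print(proj(a,p+[0,0,dz]),proj(b,p+[0,0,dz]))
E
```

```text
[0.55952382 0.41549362 0.28705124] [-7.98262089e-04  1.59394759e-04 -9.99999669e-01] [ 0.86195734 -0.09914851 -0.73381275]
(np.float64(202.57774364889866), np.float64(145.69980754414198)) (np.float64(272.82601692114065), np.float64(156.6453324859021))
(np.float64(199.91989401391714), np.float64(127.0704228509006)) (np.float64(272.1732256254913), np.float64(138.33426430877174))
```

View pics/z4.png

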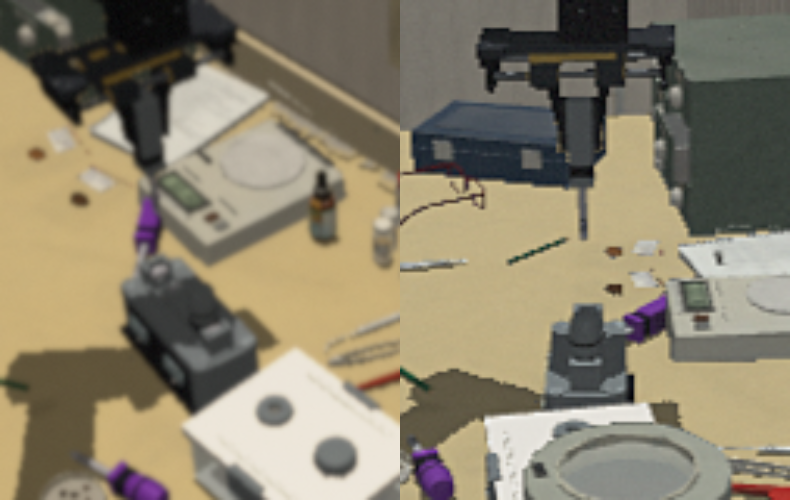

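No slip: in the side view the rod tip is at (274,156) and the foot at (274,139), within about 1 px of prediction. The purple decoys now lie flat, off the path. I'll carry the probe over to the port.

Call:
move_arm:
  targets: "-0.1 -0.5 0 0;-0.15 -0.8 0 0;-0.2 -1 0 0;-0.2 -1 0 0;-0.2 -1 0 0;-0.2 -1 0 0;-0.2 -1 0 0;-0.2 -1 0 0;-0.15 -0.9 0 0;-0.1 -0.6 0 0"

```text
time_s: 7.9
tcp_pos: [0.5164, 0.1934, 0.287]
ee_rot: [[-0.151, -0.989, -0.001], [-0.989, 0.151, -0.001], [0.001, 0.001, -1.0]]
wrist_force: [-0.1, 0.1, -0.6]
gripper_width: 0.299
gripper_force: 30.0
```

Call:
move_arm:
  targets: "-0.04 -0.42 0 0;0 0 -0.5 0;0 0 -0.7 0;0 0 -0.4 0;0 0 0 0;0 0 0 0;0 0 0 0"

```text
time_s: 8.48
tcp_pos: [0.517, 0.1855, 0.2482]
ee_rot: [[-0.15, -0.989, 0.001], [-0.989, 0.15, 0.0], [-0.0, -0.001, -1.0]]
wrist_force: [-0.3, 0.1, -1.0]
gripper_width: 0.296
gripper_force: 30.0
```

```bash
python3 - <<'E'
from h import *
s=sense(); print(s['tcp_pos'],s['ee_rot'][:,1]); c=save('wrist','wrist4')
a=c['image'][60:260,180:380]
cv2.imwrite('pics/z5.png',cv2.resize((255*(a/255.)**0.6).astype(np.uint8),None,fx=3,fy=3,interpolation=3))
p=s['tcp_pos'];print(proj(c,p-[0,0,.101]),proj(c,p-[0,0,.039]))
E
```

```text
[0.51695476 0.18552058 0.24816187] [-0.9887542   0.14954538 -0.00114759]
(np.float64(279.4678593431398), np.float64(207.68214468926962)) (np.float64(279.4912082592069), np.float64(232.99235939869948))
```

View pics/z5.png

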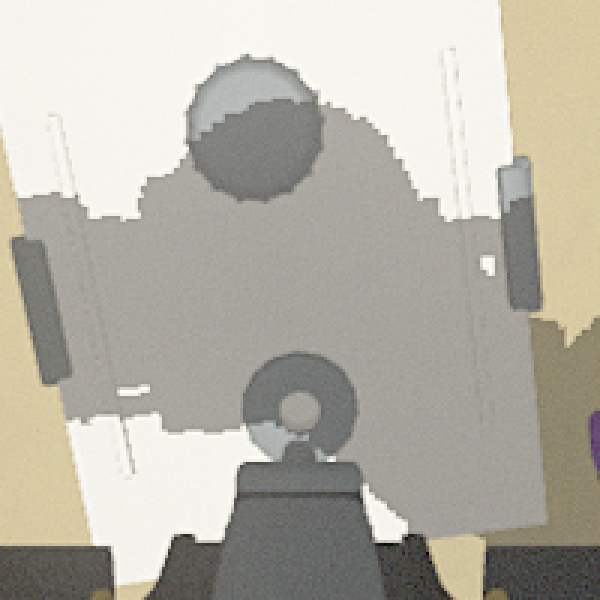

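The rod tip appears at crop (299,443) → (279.7,207.7), on prediction. The port hole is at crop (300,410) → (280.0,196.7).

```bash
python3 - <<'E'
from h import *
c=load('wrist4'); z=.24816-.101
port=onz(c,280,196.7,.092); tip=onz(c,279.7,207.7,z); print(port,tip,(port-tip)/.025)
print('cap',onz(c,180+254/3,60+128/3,.102),'scene port',onz(load('scene0'),249.6,224,.092))
E
```

```text
[0.51698089 0.18933207 0.092     ] [0.5167676  0.18556465 0.14716   ] [ 0.00853176  0.15069667 -2.2064    ]
cap [0.51741606 0.09988756 0.102     ] scene port [0.51546799 0.18552831 0.092     ]
```

Call:
move_arm:
  targets: "0.01 0.15 -0.3 0;0 0 -0.5 0;0 0 -0.5 0;0 0 -0.3 0;0 0 -0.2 0;0 0 0 0;0 0 0 0;0 0 0 0"

```text
time_s: 9.2
tcp_pos: [0.5171, 0.1891, 0.2033]
ee_rot: [[-0.15, -0.989, 0.001], [-0.989, 0.15, 0.001], [-0.001, -0.001, -1.0]]
wrist_force: [-0.3, 0.4, -0.9]
gripper_width: 0.3
gripper_force: 30.0
```

```bash
python3 - <<'E'
from h import *
s=sense(); print(s['tcp_pos']); c=save('wrist','wrist5')
a=c['image'][160:250,230:330]
cv2.imwrite('pics/z6.png',cv2.resize((255*(a/255.)**0.6).astype(np.uint8),None,fx=6,fy=6,interpolation=3))
p=s['tcp_pos'];print(proj(c,p-[0,0,.101]),proj(c,(.517,.1893,.092)))
E
```

```text
[0.51706716 0.18905103 0.20329633]
(np.float64(279.484791391289), np.float64(207.61294171161657)) (np.float64(279.6038904349276), np.float64(204.70998902813625))
```

View pics/z6.png

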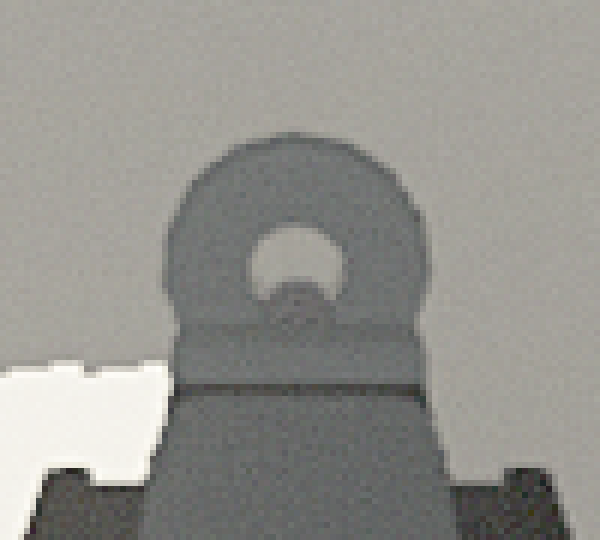

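The boss centre (279.5,204) and hole centre (279.5,205) match the predicted (279.6,204.7), so the rod is aligned. Lowering gently.

Call:
move_arm:
  targets: "0 0 -0.15 0;0 0 -0.15 0;0 0 -0.15 0;0 0 -0.15 0;0 0 -0.2 0;0 0 -0.2 0;0 0 -0.2 0;0 0 -0.2 0;0 0 0 0;0 0 0 0"

```text
time_s: 10.08
tcp_pos: [0.5164, 0.1887, 0.1671]
ee_rot: [[-0.15, -0.989, -0.001], [-0.989, 0.15, -0.001], [0.001, 0.001, -1.0]]
wrist_force: [0.1, 0.2, -1.1]
gripper_width: 0.296
gripper_force: 30.0
```

Call:
move_arm:
  targets: "0 0 -0.2 0;0 0 -0.2 0;0 0 -0.2 0;0 0 -0.2 0;0 0 -0.15 0;0 0 -0.1 0;0 0 -0.1 0;0 0 0 0;0 0 0 0"

```text
time_s: 10.83
tcp_pos: [0.5166, 0.1888, 0.1388]
ee_rot: [[-0.15, -0.989, 0.0], [-0.989, 0.15, -0.0], [0.0, -0.0, -1.0]]
wrist_force: [-0.3, -1.1, -0.6]
gripper_width: 0.296
gripper_force: 30.0
```

Call:
move_arm:
  targets: "0 0 -0.08 0;0 0 -0.08 0;0 0 -0.06 0;0 0 -0.04 0;0 0 0 0;0 0 0 0"

```text
time_s: 11.33
tcp_pos: [0.5166, 0.1887, 0.1322]
ee_rot: [[-0.15, -0.989, -0.0], [-0.989, 0.15, -0.0], [0.0, 0.0, -1.0]]
wrist_force: [-0.1, 0.2, -1.4]
gripper_width: 0.298
gripper_force: 30.0
```

Call:
move_arm:
  targets: "0 0 -0.04 0;0 0 0 0;0 0 0 0"

```text
time_s: 11.58
tcp_pos: [0.5166, 0.1888, 0.1313]
ee_rot: [[-0.15, -0.989, -0.0], [-0.989, 0.15, -0.0], [0.0, 0.0, -1.0]]
wrist_force: [0.1, -1.8, -0.7]
gripper_width: 0.294
gripper_force: 30.0
```

Call:
move_arm:
  targets: "0 0 -0.04 0;0 0 0 0;0 0 0 0"

```text
time_s: 11.83
tcp_pos: [0.5165, 0.1888, 0.1302]
ee_rot: [[-0.15, -0.989, -0.0], [-0.989, 0.15, -0.0], [0.0, 0.0, -1.0]]
wrist_force: [-0.3, 0.2, -0.8]
gripper_width: 0.294
gripper_force: 30.0
```

Call:
move_arm:
  targets: "0 0 -0.04 0;0 0 0 0;0 0 0 0"

```text
time_s: 12.08
tcp_pos: [0.5167, 0.1889, 0.1294]
ee_rot: [[-0.15, -0.989, 0.0], [-0.989, 0.15, 0.0], [-0.0, -0.0, -1.0]]
wrist_force: [0.7, -0.9, -1.4]
gripper_width: 0.297
gripper_force: 30.0
```

Call:
move_arm:
  targets: "0 0 -0.04 0;0 0 0 0;0 0 0 0"

```text
time_s: 12.33
tcp_pos: [0.5167, 0.1889, 0.1292]
ee_rot: [[-0.15, -0.989, 0.001], [-0.989, 0.15, 0.0], [-0.0, -0.001, -1.0]]
wrist_force: [-2.1, 0.0, 5.8]
gripper_width: 0.3
gripper_force: 30.0
```

Call:
move_arm:
  targets: "0 0 -0.04 0;0 0 0 0;0 0 0 0"

```text
time_s: 12.58
tcp_pos: [0.5168, 0.1889, 0.1291]
ee_rot: [[-0.15, -0.989, 0.001], [-0.989, 0.15, 0.0], [-0.0, -0.001, -1.0]]
wrist_force: [-3.7, -0.8, 9.8]
gripper_width: 0.3
gripper_force: 30.0
```

Contact at TCP z = 0.129, exactly where the foot should seat, so I'll release and retreat. Opening along x stays clear of everything.

Call:
move_arm:
  targets: "0 0 0.03 0;0 0 0 0;0 0 0 0;0 0 0 0;0 0 0 0;0 0 0 0;0 0 0 0;0 0 0 0"
  gripper: 70

```text
time_s: 13.25
tcp_pos: [0.5166, 0.1887, 0.1279]
ee_rot: [[-0.15, -0.989, -0.0], [-0.989, 0.15, -0.0], [0.0, 0.0, -1.0]]
wrist_force: [-0.3, -0.3, -0.2]
gripper_width: 0.771
gripper_force: 0.0
```

Call:
move_arm:
  targets: "0 0 0.2 0;0 0 0.4 0;0 0 0.6 0;0 0 0.8 0;0 0 0.8 0;0 0 0.6 0;0 0 0.4 0;0 0 0 0;0 0 0 0"

```text
time_s: 14.0
tcp_pos: [0.5165, 0.1889, 0.2235]
ee_rot: [[-0.15, -0.989, 0.001], [-0.989, 0.15, 0.001], [-0.001, -0.0, -1.0]]
wrist_force: [-0.8, -0.1, -0.3]
gripper_width: 0.808
gripper_force: 0.0
```

```bash
python3 - <<'E'
from h import *
s=sense(); print(s['tcp_pos'],s['gripper_width'],s['time_s']); c=save('wrist','wrist6'); d=save('scene','scene6')
cv2.imwrite('pics/z7.png',np.hstack([cv2.resize(c['image'][60:300,180:380],(400,480)),cv2.resize(d['image'][130:290,150:310],(400,480))]))
print(proj(c,(.517,.189,.18)),proj(d,(.517,.189,.18)),proj(d,(.517,.189,.092)))
E
```

```text
[0.51647141 0.18886217 0.22345777] 0.8078739001943149 14.0
(np.float64(278.67995239059), np.float64(230.9669742438776)) (np.float64(247.48593310543262), np.float64(198.74914387527159)) (np.float64(249.1354852515425), np.float64(222.95610207455982))
```

View pics/z7.png

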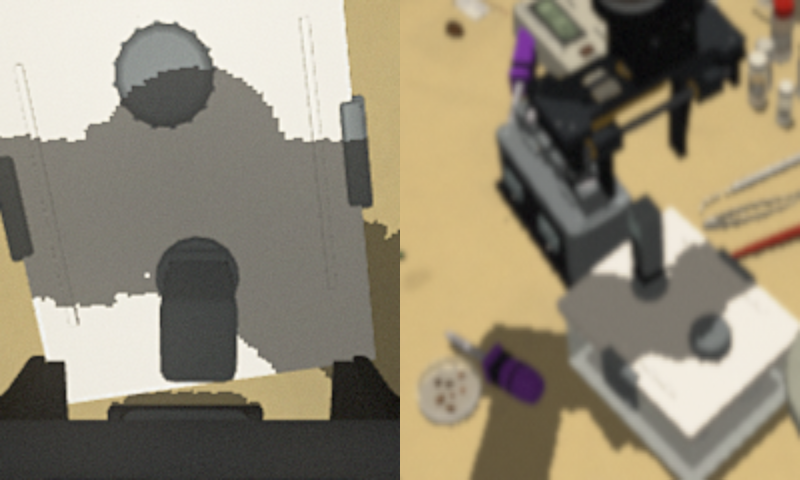

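The probe stands upright in the port, with the foot on the boss at wrist crop (198,270) and the top at (198,345). The fingers are clear, so I'm handing in.

```bash
python3 -c "
from station import *
print(finish_job())"
```

```text
the job is handed in; nothing more can be done
None
```

The flat probe is out of the dock and standing upright in the dry box's open port, with its foot seated and the gripper clear; the job was handed in at about 14 s, and no verdict came back.

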